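Hold the stock feeder open for refilling

ROBOT

A 6-joint arm with a two-finger parallel gripper is mounted at the origin on the work surface. World frame = base frame: x ahead of the robot, y to its left, z up, the work surface at z = 0. Lengths are in mm, angles in degrees, forces in N, time in s.
With the tool pointing down it reaches from about 350 to 850 mm from the base axis. Payload 8.1 kg.
Tool frame: the origin (TCP) lies midway between the tips of the shut fingers; the grasp point (between the pads) lies 19 mm behind it; z points along the fingers, y is the line along which they close (so a half turn about z gives the same grasp; the last joint's range is limited). The gripper opens to 85 mm and grips with 20 to 120 N. Pads are 22 mm wide; open, the fingers measure 114 mm over their backs; the gripper's body (76 mm by 85 mm) begins 54 mm behind the grasp point. The pads swing forward as they close: fully open they stand 13 mm farther back than shut.
Start: joints at [-68.835, 7.471, 85.268, -0, 87.261, -4.893], TCP at [263.589, -539.005, 231.292] pointing down, gripper open.
Joint ranges: [-169.43, 169.43], [-51.17, 129.36], [1.28, 143.12], [-76.62, 256.62], [0, 156.53], [-152.29, 152.29]. Speed limits (degrees/s): [136.94, 136.94, 159.86, 180, 180, 180].

INTERFACE

Orientations are given as [roll, pitch, yaw] about the fixed x, y, z axes, in that order (R = Rz(yaw) Ry(pitch) Rx(roll)).
In Python, from bench import r gives the robot as it stands.
- The arm moves only by the tool apply_moves, never from a script. Its argument "steps" is a list of rows, each a list of 7 numbers: the opening, from -1 (shut) to 1 (fully open), then the shift along the tool's x, y, z in mm, then the turn, a rotation vector about the tool's x, y, z in units of 5 degrees (1.0 is 5 degrees). A call has exactly 8 rows; each row shifts and turns the commanded pose from where the row before left it, along the tool's axes as they then stand; what a row does not reach is not made up. A row lasts 1/10 s, in which the tool goes at most 50 mm and 8.59 degrees, less where a joint would pass 70% of its speed; a pose out of reach is approached as far as the arm can. A call is refused whole if a number of a shift passes 50 or a number of a turn 1, either way. A call with a gripper value outside its range is refused whole. The fingers move at their own pace and stop on an object; "squeeze" is the grip in N (left out, the last holds). Time passes only in rows, so rows that do not move let the fingers close, or fill a call up. It gives the time, the measured TCP pose, the force, the opening and the grip force at its end, in the units of the state.
- r.sense(): the state, without advancing time (a new reading comes with each control period).
- r.snapshot(name): name is "side" or "top" or "wrist"; returns a dict with "color" (400x640x3 uint8, blue, green, red), "depth" (400x640 float32, mm along the optical axis (not along the pixel's ray), 0 where there is no reading), "mtx" (3x3 intrinsics, pixels), "dist" ([k1, k2, p1, p2, k3] as OpenCV has them; the pictures are not rectified), "T" (4x4, takes a point from camera to world coordinates); the wrist camera has in their place "hand_eye" (4x4, takes a point from camera to tool coordinates, whose origin is the TCP and whose axes are the flange's). Camera axes: x right, y down, z forward; pixel columns grow to the right and rows downward; lengths in mm; the calibration is good to about 2 mm. A picture is of the moment at which its call begins: read the wrist's pose just before it.
- r.hand_in(): hands the job in; it is judged then, once.
The state is a dict: "time": time; "joint_pos": joint angles; "qd": joint speeds; "joint_efforts": joint torques, N m; "tool_pos": TCP position; "tcp_rot": TCP orientation; "ft_force": force on the tool from outside, world axes, zero at the start; "wrist_torque": the same for the moment, N m; "finger_gap": finger opening in mm; "grip_force": force on a finger pad.
Only numpy, scipy, OpenCV 4.12 (cv2) and the standard library are available. Lean on these libraries where they do the work, as an engineer would, in place of code of your own. Each camera call takes 0.05 s, during which the arm holds its last target. There are 200 camera calls.

TASK

I want to refill the photo-block feeder on the shop counter. The lantern on the log slice stands in the way of the feeder's pull handle: lift it off, set it down gently and upright on the bare counter beside the slice and let go of it; then draw the handle out against its spring until the follower board is level with the steel marker clip on the side board, and finish still holding it there with the gripper. Leave the other goods on the counter undisturbed.

Things in the scene. Friction and masses are not known exactly. Their poses are not given: they have to be found in the camera images.
- rack: Counter-top stock feeder of light wood, fixed: an open lane 225 mm long (its x), 116 mm wide (its y), side boards 50 mm high, rear board 92 mm high. Origin at the centre of its underside, z up. Its rear with the pull handle is at -x, roughly towards the robot; a clear front stop is at +x, with three 80 mm tall photo blocks standing against it. The rear board's outer face is at x = -112.5 mm.
- follower (a joint): How far the spring follower of the feeder has been drawn back, in m: 0 = pressed fully forward by its spring (as it starts), grows as the handle is pulled along the rack's -x, at most 0.105. A coil spring always pulls it forward again: about 8 N at 0, 10 N at 0.1; it does not latch. Follower board, two rods and handle bar move as one piece.
- follower_handle (a point): Middle of the pull handle: a round dark-wood bar 16 mm thick and 90 mm long, lying along the rack's y, 72 mm above the counter, carried by two 8 mm steel rods 30 mm either side of its middle that run level into the rear board. At the start its middle is 48 mm behind (rack -x of) the rear board's outer face, so a finger fits between (rack x = -160.5 mm).
- follower_board (a point): Centre of the top edge of the follower board, an upright dark-wood board inside the lane, 10 mm thick (rack x), 94 mm wide, its top 97 mm above the counter. At the start its middle is at rack x = 42.5 mm; it moves by exactly as much as the handle does.
- clip: The marker clip: dark steel, 10 mm wide along the lane, pushed on the top edge of the feeder's left (rack +y) side board, with a flat tongue 34 mm tall and a flat arm reaching 34 mm outwards. Origin at its middle, on the board's top edge; axes as the rack's. The follower board is level with it when their middles have the same rack x.
- stand: A slice of log, fixed, 110 mm across and 25 mm high, behind the feeder; origin at the centre of its underside.
- lantern: A metal and glass candle lantern, about 0.3 to 0.5 kg, 80 mm square, 165 mm tall, starting on the log slice. Origin at the centre of its underside, z up, x and y square to its sides. Its stiff carrying handle arches over the roof along its y.
- lantern_grip (a point): Middle of the lantern's wooden hand grip: a round bar 14 mm thick, 40 mm long along the lantern's y, on the lantern's axis 158 mm above its underside and 37 mm above the roof cap.
- mug: Bystander: a ceramic mug, 80 mm across, 92 mm tall, with an ear on its +y side reaching 75 mm from its axis. Origin at the centre of its underside.
- jar: Bystander: a green-glass candle jar with a cork lid, 76 mm across, 95 mm tall. Origin at the centre of its underside.
- tumbler: Bystander: a drinking glass, 72 mm across, 100 mm tall. Origin at the centre of its underside.
- bowl: Bystander: a ceramic bowl, 110 mm across, 50 mm tall. Origin at the centre of its underside.
- jar2: Bystander: a second candle jar like the first, 76 mm across, 95 mm tall. Origin at the centre of its underside.
- candlestick: Bystander: a metal candlestick with a white candle, foot 86 mm across, 168 mm tall. Origin at the centre of its underside.
- starfish: Bystander: a plaster starfish lying flat, 108 mm across, 18 mm thick. Origin at the centre of its underside.

How it is judged:
By the outcome, as a careful person would: the job done as asked, in the order asked, and still so for the second after the job is handed in, while the arm keeps its last pose, push and grip.
It also fails if it takes over 54 s, if anything falls off the work surface, if the arm or the gripper's body presses on something with over 40 N, if the wrist force passes 120 N, or if a joint passes its speed limit or range.

## Working session

There is one attempt and no reset: what is moved stays moved. The work goes in short steps, Python scripts to look and compute and a tool call to move; the robot and the scene stay as the last step left them, time stands still between calls to the robot, and variables do not carry over. Pictures are saved under pics/ and viewed, at most 13 in all, crops included, and the job is handed in when it is done.

Besides the shell and the picture viewer there is one more tool, called as name([rows], argument=value, ...), one row to a line, values as JSON. apply_moves: Moves the arm, as the interface text tells. Its arguments: {"type":"object","properties":{"steps":{"type":"array"},"squeeze":{"type":"number"}},"required":["steps"]}

```bash
mkdir -p pics; ls
cat > h.py <<'E'
import numpy as np,cv2,pickle
from bench import r
def snap(n,tag):
    s=r.sense(); d=r.snapshot(n); d['s']=s
    cv2.imwrite(f'pics/{tag}.png',d['color']); pickle.dump(d,open(f'{tag}.pkl','wb')); return d
def load(tag): return pickle.load(open(f'{tag}.pkl','rb'))
def Tof(d):
    if 'T' in d: return np.array(d['T'])
    from scipy.spatial.transform import Rotation as R
    s=d['s'];T=np.eye(4);T[:3,:3]=R.from_euler('xyz',s['tcp_rot'],degrees=True).as_matrix();T[:3,3]=s['tool_pos']
    return T@np.array(d['hand_eye'])
def ray(d,uv):
    uv=np.array(uv,float).reshape(-1,1,2)
    p=cv2.undistortPoints(uv,np.array(d['mtx']),np.array(d['dist'])).reshape(-1,2)
    T=Tof(d); return T[:3,3],np.c_[p,np.ones(len(p))]@T[:3,:3].T
def onz(d,uv,z):
    o,v=ray(d,uv); return o+v*((z-o[2])/v[:,2])[:,None]
def atdepth(d,uv):
    o,v=ray(d,uv); return np.array([o+v[i]*d['depth'][int(round(b)),int(round(a))] for i,(a,b) in enumerate(np.array(uv).reshape(-1,2))])
E
python3 - <<'E'
from h import *
a=snap('top','top0');b=snap('side','side0')
for d in(a,b): print(np.round(d['T'],3).tolist(),d['mtx'])
print(r.sense())
E
```

```text
pics
[[0.006, -0.994, 0.113, 491.503], [-1.0, -0.004, 0.015, -20.576], [-0.014, -0.113, -0.994, 1385.248], [0.0, 0.0, 0.0, 1.0]] [[388.21500087   0.         321.94517014]
 [  0.         388.21500087 202.34559985]
 [  0.           0.           1.        ]]
[[-0.942, -0.226, 0.247, 329.358], [-0.334, 0.586, -0.738, 874.701], [0.022, -0.778, -0.628, 855.354], [0.0, 0.0, 0.0, 1.0]] [[399.96498225   0.         317.76831453]
 [  0.         399.96498225 195.43181121]
 [  0.           0.           1.        ]]
{'time': 0.1, 'joint_pos': array([-6.88353111e+01,  7.51122077e+00,  8.53223898e+01, -1.93320968e-03,
        8.72627718e+01, -4.89408148e+00]), 'qd': array([-0.02934491,  0.05944008, -0.22973186, -0.1201766 , -0.01968834,
       -0.00752672]), 'joint_efforts': array([ 1.14591126e-03, -5.70950246e+01, -5.01942515e+01, -1.41330361e-04,
        8.14178435e-03, -7.45347643e-05]), 'tool_pos': array([ 263.39484796, -538.54114791,  230.35098711]), 'tcp_rot': array([-1.79903804e+02, -6.29895441e-03,  2.60588591e+01]), 'ft_force': array([ 0.65253145, -0.22886983, -0.08418892]), 'wrist_torque': array([-0.02822336,  0.00027764, -0.01751829]), 'grip_force': 0.0, 'finger_gap': 85.40226905367336}
```

View pics/top0.png

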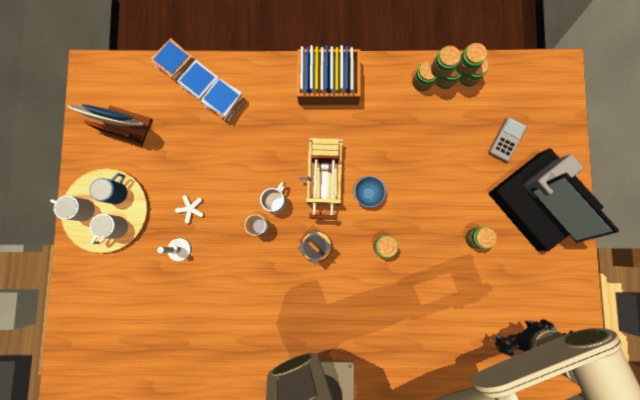

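View pics/side0.png

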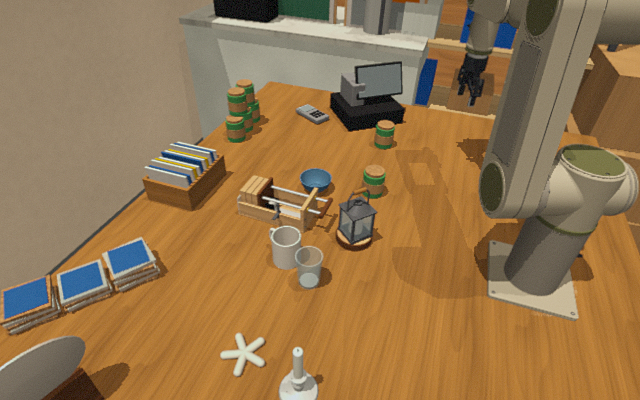

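The top view shows the feeder at about (325,178) with its handle at (327,218). The lantern is at (316,245), the mug at (272,200), the tumbler at (256,226), the bowl at (370,192) and the jar at (386,247). I'll enlarge the middle.

Run:
```python
from h import *
a=load('top0');c=a['color'][125:275,240:410]
cv2.imwrite('pics/top_c.png',cv2.resize(c,None,fx=4,fy=4,interpolation=cv2.INTER_CUBIC)[:600])
b=load('side0');c=b['color'][160:280,225:395]
cv2.imwrite('pics/side_c.png',cv2.resize(c,None,fx=4.5,fy=4.5,interpolation=cv2.INTER_CUBIC))
```

```text
(no output)
```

View pics/top_c.png

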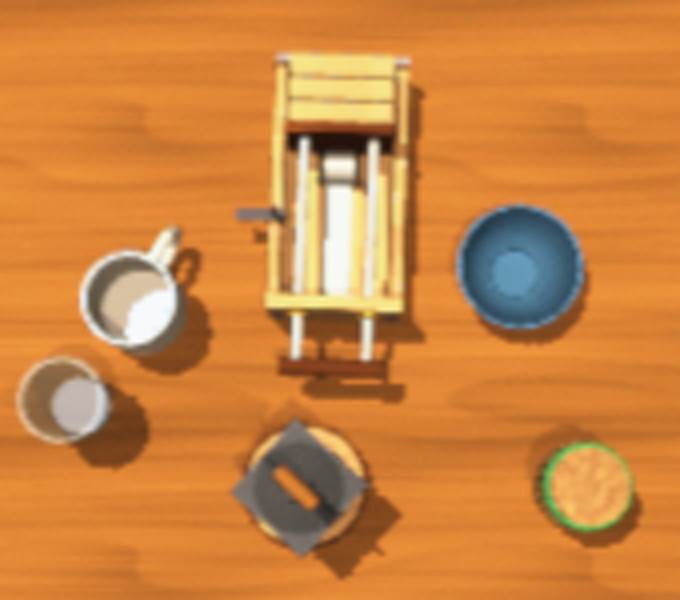

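View pics/side_c.png

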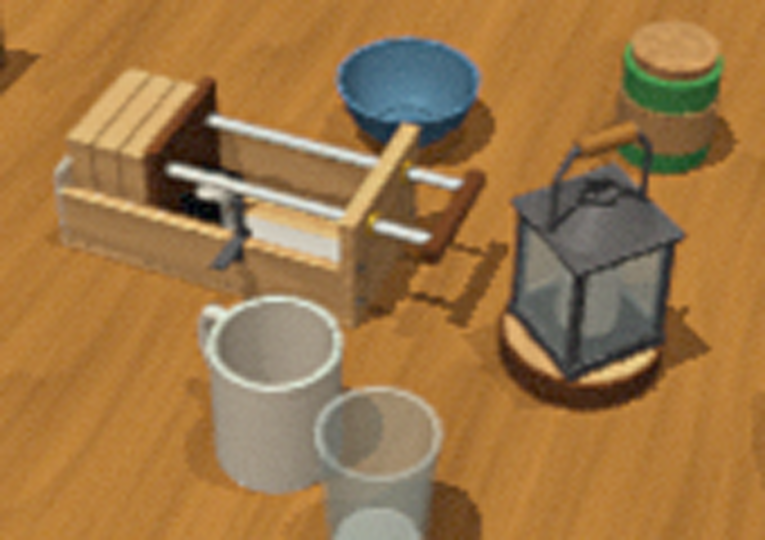

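The crop shows the grip bar running from (275,465) to (318,508), the handle from (279,367) to (386,370), the rear board at v≈303, the follower board at v≈130 and the clip arm at (240–283, 214). Next I'll measure these.

Run:
```python
from h import *
a=load('top0');b=load('side0')
f=lambda u,v:[240+(u-1.5)/4,125+(v-1.5)/4]
g=lambda u,v:[225+(u-1.75)/4.5,160+(v-1.75)/4.5]
def p(n,uv,z):
    print(n,np.round(onz(a,uv,z),1).tolist(),'depth',np.round(atdepth(a,uv),0).tolist())
p('grip',[f(278,469),f(315,504),f(297,487)],183)
p('handle',[f(279,367),f(387,370),f(333,368)],80)
p('rear top',[f(266,302),f(409,302),f(337,302)],92)
p('follower',[f(287,129),f(396,129),f(340,129)],97)
p('clip arm',[f(237,213),f(262,213),f(282,214)],52)
p('roof corners',[f(296,420),f(233,490),f(305,556),f(368,488)],25+100)
p('mug',[f(130,300)],92);p('tumb',[f(63,400)],100);p('bowl',[f(519,266)],50);p('jar',[f(588,487)],95)
p('sides front',[f(283,58),f(404,60)],50)
def q(n,uv,z): print('side',n,np.round(onz(b,uv,z),1).tolist())
q('grip',[g(583,149),g(640,131),g(611,138)],183)
q('handle',[g(428,246),g(472,184)],72)
q('clip',[g(232,215)],50); q('fol',[g(208,82),g(150,150)],97);q('rear',[g(345,226),g(415,130)],92)
```

```text
grip [[505.2, 36.1, 183.0], [478.6, 7.4, 183.0], [491.5, 21.3, 183.0]] depth [[505.0, 36.0, 189.0], [479.0, 7.0, 187.0], [492.0, 21.0, 189.0]]
handle [[591.9, 40.9, 80.0], [589.7, -50.1, 80.0], [591.2, -4.6, 80.0]] depth [[592.0, 41.0, 76.0], [596.0, -52.0, 2.0], [591.0, -5.0, 80.0]]
rear top [[645.6, 51.8, 92.0], [646.0, -68.2, 92.0], [645.8, -7.8, 92.0]] depth [[646.0, 52.0, 85.0], [658.0, -72.0, -6.0], [646.0, -8.0, 86.0]]
follower [[792.5, 35.2, 97.0], [792.7, -57.0, 97.0], [792.6, -9.7, 97.0]] depth [[793.0, 35.0, 95.0], [803.0, -58.0, 53.0], [793.0, -10.0, 95.0]]
clip arm [[728.3, 80.0, 52.0], [728.4, 58.3, 52.0], [727.5, 40.8, 52.0]] depth [[729.0, 80.0, 49.0], [729.0, 59.0, 47.0], [727.0, 41.0, 52.0]]
roof corners [[545.4, 24.6, 125.0], [488.8, 75.0, 125.0], [436.6, 16.5, 125.0], [491.0, -33.9, 125.0]] depth [[551.0, 29.0, 1.0], [489.0, 75.0, 124.0], [431.0, 20.0, 4.0], [491.0, -35.0, 2.0]]
mug [[646.8, 166.1, 92.0]] depth [[657.0, 178.0, 10.0]]
tumb [[562.2, 218.8, 100.0]] depth [[568.0, 237.0, 1.0]]
bowl [[682.8, -164.9, 50.0]] depth [[688.0, -169.0, 11.0]]
jar [[493.0, -215.1, 95.0]] depth [[493.0, -215.0, 98.0]]
sides front [[867.2, 41.3, 50.0], [865.6, -65.3, 50.0]] depth [[864.0, 41.0, 62.0], [861.0, -65.0, 65.0]]
side grip [[505.7, 37.9, 183.0], [477.8, 8.2, 183.0], [492.6, 21.3, 183.0]]
side handle [[602.5, 35.2, 72.0], [595.5, -35.7, 72.0]]
side clip [[746.2, 29.5, 50.0]]
side fol [[796.8, -47.0, 97.0], [800.8, 37.2, 97.0]]
side rear [[652.1, 57.5, 92.0], [643.8, -53.9, 92.0]]
```

apply_moves([
  [1,37,-33,-2,0,0,0],
  [1,37,-33,-2,0,0,0],
  [1,37,-33,-2,0,0,0],
  [1,37,-33,-2,0,0,0],
  [1,37,-33,-2,0,0,0],
  [1,37,-33,-2,0,0,0],
  [1,37,-33,-2,0,0,0],
  [1,37,-33,-2,0,0,0],
], squeeze=60)

```text
time: 0.9
tool_pos: [413.7, -169.8, 247.1]
tcp_rot: [-180.0, -0.0, 26.0]
ft_force: [0.8, 0.0, 0.4]
finger_gap: 85.4
grip_force: 0.0
```

apply_moves([
  [1,37,-33,-2,0,0,0],
  [1,37,-33,-2,0,0,0],
  [1,37,-33,-2,0,0,0],
  [1,0,0,0,0,0,-1],
  [1,0,0,0,0,0,-1],
  [1,0,0,0,0,0,-1],
  [1,0,0,0,0,0,-1],
  [1,0,0,0,0,0,-0.2],
])

```text
time: 1.7
tool_pos: [469.5, -33.9, 252.9]
tcp_rot: [-180.0, 0.0, 47.2]
ft_force: [0.5, 0.0, -0.3]
finger_gap: 85.8
grip_force: 0.0
```

Run:
```python
from h import *
d=snap('wrist','w1'); s=d['s'];print(s['time'],s['tool_pos'],s['tcp_rot'],s['ft_force'])
```

```text
1.7 [469.51007561 -33.93060223 252.87819891] [-1.79960323e+02  2.43648385e-02  4.71879950e+01] [ 0.48821483  0.03198672 -0.31250049]
```

View pics/w1.png

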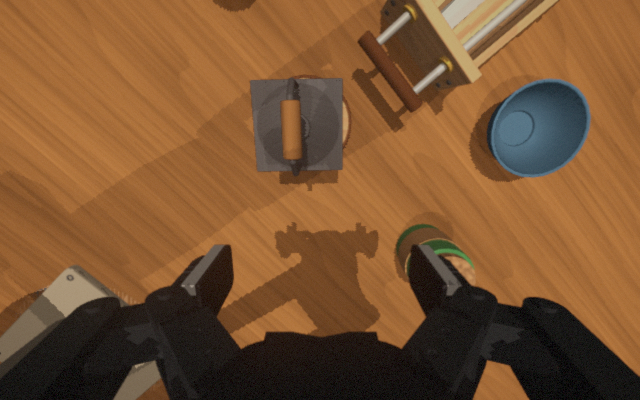

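The wrist view shows the grip bar centred at about (291,129) and upright in the image, so the yaw is right. The handle runs from (367,37) to (415,106). The slice shows to the right of the lantern.

Run:
```python
from h import *
d=load('w1')
print(np.round(onz(d,[[291.5,102],[292,158],[291.5,129]],188),1), np.round(atdepth(d,[[291.5,129]]),1))
print('handle',np.round(onz(d,[[369,36],[413,108],[391,71]],76),1),np.round(atdepth(d,[[391,71]]),1))
print('slice right edge',np.round(onz(d,[[350,120],[310,76]],25),1))
h=cv2.cvtColor(d['color'],cv2.COLOR_BGR2HSV); c=onz(d,[[291.5,129]],183)[0]
s=d['s']
t=np.radians(s['tcp_rot'][2]);D=c-s['tool_pos']
print('shift x,y',D[0]*np.cos(t)+D[1]*np.sin(t), D[0]*np.sin(t)-D[1]*np.cos(t))
```

```text
[[505.8  35.6 188. ]
 [480.    8.8 188. ]
 [493.6  23.1 188. ]] [[493.8  23.1 190. ]]
handle [[ 5.984e+02  3.830e+01  7.600e+01]
 [ 5.886e+02 -4.330e+01  7.600e+01]
 [ 5.942e+02 -5.000e-01  7.600e+01]] [[ 5.932e+02 -3.000e-01  7.990e+01]]
slice right edge [[536.1 -12.2  25. ]
 [534.6  56.5  25. ]]
shift x,y 57.96915948246726 -21.625781881639135
```

apply_moves([
  [1,29,-11,0,0,0,0],
  [1,28.5,-10.5,0,0,0,0],
  [1,0,0,25,0,0,0],
  [1,0,0,25,0,0,0],
  [1,0,0,20,0,0,0],
  [1,0,0,12,0,0,0],
  [1,0,0,7,0,0,0],
  [-1,0,0,0,0,0,0],
])

```text
time: 2.55
tool_pos: [492.8, 22.5, 163.7]
tcp_rot: [-179.9, 0.0, 47.0]
ft_force: [-0.1, -1.2, 0.4]
finger_gap: 73.3
grip_force: 0.0
```

apply_moves([
  [-1,0,0,0,0,0,0],
  [-1,0,0,0,0,0,0],
  [-1,0,0,0,0,0,0],
  [-1,0,0,0,0,0,0],
  [-1,0,0,0,0,0,0],
  [-1,0,0,0,0,0,0],
  [-1,0,0,0,0,0,0],
  [-1,0,0,0,0,0,0],
])

```text
time: 3.35
tool_pos: [493.8, 22.7, 165.1]
tcp_rot: [179.9, -0.1, 47.1]
ft_force: [-0.8, 0.2, 5.3]
finger_gap: 12.1
grip_force: 58.4
```

apply_moves([
  [-1,0,0,-2,0,0,0],
  [-1,0,0,-4,0,0,0],
  [-1,0,0,-6,0,0,0],
  [-1,0,0,-8,0,0,0],
  [-1,0,0,-10,0,0,0],
  [-1,0,0,-8,0,0,0],
  [-1,0,0,-5,0,0,0],
  [-1,0,0,-2,0,0,0],
])

```text
time: 4.15
tool_pos: [493.7, 22.6, 210.4]
tcp_rot: [179.9, -0.1, 47.1]
ft_force: [0.2, 0.1, -3.5]
finger_gap: 12.0
grip_force: 58.4
```

apply_moves([
  [-1,2,-4,0,0,0,0],
  [-1,4,-8,0,0,0,0],
  [-1,6,-12,0,0,0,0],
  [-1,6,-12,0,0,0,0],
  [-1,6,-12,0,0,0,0],
  [-1,6,-12,0,0,0,0],
  [-1,6,-12,0,0,0,0],
  [-1,6,-12,0,0,0,0],
])

```text
time: 4.95
tool_pos: [459.8, 111.8, 209.3]
tcp_rot: [180.0, -0.0, 47.1]
ft_force: [0.4, -0.1, -3.7]
finger_gap: 12.2
grip_force: 58.4
```

apply_moves([
  [-1,6,-12,0,0,0,0],
  [-1,6,-12,0,0,0,0],
  [-1,5,-8,0,0,0,0],
  [-1,3,-6,0,0,0,0],
  [-1,2,-3,0,0,0,0],
  [-1,0,0,0,0,0,0],
  [-1,0,0,0,0,0,0],
  [-1,0,0,0,0,0,0],
])

```text
time: 5.75
tool_pos: [445.4, 154.2, 209.3]
tcp_rot: [180.0, 0.0, 47.0]
ft_force: [0.4, 0.2, -3.7]
finger_gap: 12.3
grip_force: 58.4
```

Run:
```python
from h import *
d=snap('side','s2'); c=cv2.resize(d['color'][150:300,300:460],None,fx=3.5,fy=3.5,interpolation=cv2.INTER_CUBIC); cv2.imwrite('pics/s2c.png',c)
```

```text
(no output)
```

View pics/s2c.png

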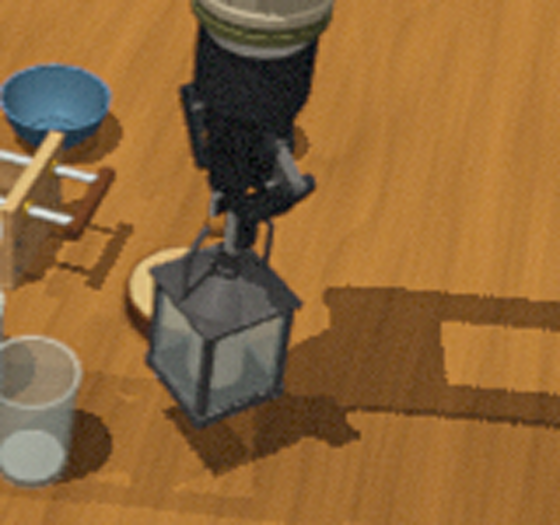

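The lantern hangs upright, clear of the slice and the tumbler, at about 3.7 N. I'll lower it now.

apply_moves([
  [-1,0,0,5,0,0,0],
  [-1,0,0,12,0,0,0],
  [-1,0,0,14,0,0,0],
  [-1,0,0,14,0,0,0],
  [-1,0,0,10,0,0,0],
  [-1,0,0,5,0,0,0],
  [-1,0,0,2,0,0,0],
  [-1,0,0,1,0,0,0],
])

```text
time: 6.6
tool_pos: [445.4, 154.7, 146.3]
tcp_rot: [180.0, -0.0, 47.1]
ft_force: [0.3, -0.7, -2.0]
finger_gap: 11.8
grip_force: 58.4
```

apply_moves([
  [-1,0,0,1,0,0,0],
  [-1,0,0,1,0,0,0],
  [-1,0,0,0.5,0,0,0],
  [-1,0,0,0.5,0,0,0],
  [-1,0,0,0.5,0,0,0],
  [-1,0,0,0.5,0,0,0],
  [-1,0,0,0,0,0,0],
  [-1,0,0,0,0,0,0],
])

```text
time: 7.4
tool_pos: [445.3, 154.6, 142.3]
tcp_rot: [-180.0, 0.0, 47.1]
ft_force: [0.2, -1.1, -2.5]
finger_gap: 11.7
grip_force: 58.4
```

apply_moves([
  [-1,0,0,0.5,0,0,0],
  [-1,0,0,0.5,0,0,0],
  [-1,0,0,0.5,0,0,0],
  [-1,0,0,0.5,0,0,0],
  [-1,0,0,0,0,0,0],
  [-1,0,0,0,0,0,0],
  [-1,0,0,0,0,0,0],
  [-1,0,0,0,0,0,0],
])

```text
time: 8.2
tool_pos: [445.3, 154.6, 140.3]
tcp_rot: [180.0, 0.0, 47.1]
ft_force: [-0.1, 0.3, -2.2]
finger_gap: 12.2
grip_force: 58.6
```

apply_moves([
  [-1,0,0,0.3,0,0,0],
  [-1,0,0,0.3,0,0,0],
  [-1,0,0,0.2,0,0,0],
  [-1,0,0,0.2,0,0,0],
  [-1,0,0,0,0,0,0],
  [-1,0,0,0,0,0,0],
  [-1,0,0,0,0,0,0],
  [-1,0,0,0,0,0,0],
])

```text
time: 9.0
tool_pos: [445.7, 154.8, 140.3]
tcp_rot: [180.0, -0.1, 47.1]
ft_force: [-2.0, 0.1, 7.4]
finger_gap: 12.2
grip_force: 59.4
```

apply_moves([
  [-1,0,0,-0.4,0,0,0],
  [-1,0,0,0,0,0,0],
  [-0.4,0,0,0,0,0,0],
  [0,0,0,0,0,0,0],
  [0.5,0,0,0,0,0,0],
  [1,0,0,0,0,0,0],
  [1,0,0,0,0,0,0],
  [1,0,0,0,0,0,0],
])

```text
time: 9.8
tool_pos: [445.3, 154.6, 139.7]
tcp_rot: [-180.0, 0.0, 47.1]
ft_force: [-0.4, 0.3, 0.7]
finger_gap: 85.2
grip_force: 0.0
```

apply_moves([
  [1,0,0,-10,0,0,0],
  [1,0,0,-20,0,0,0],
  [1,0,0,-30,0,0,0],
  [1,0,0,-30,0,0,0],
  [1,0,0,-20,0,0,0],
  [1,0,0,0,0,0,-1],
  [1,0,0,0,0,0,-1],
  [1,0,0,0,0,0,-1],
])

```text
time: 10.6
tool_pos: [445.5, 154.7, 250.9]
tcp_rot: [179.9, -0.1, 62.3]
ft_force: [0.3, 0.5, -0.2]
finger_gap: 85.1
grip_force: 0.0
```

apply_moves([
  [1,0,0,0,0,0,-1],
  [1,0,0,0,0,0,-1],
  [1,0,0,0,0,0,-1],
  [1,0,0,0,0,0,-1],
  [1,0,0,0,0,0,-1],
  [1,-33,35,0,0,0,0],
  [1,-33,35,0,0,0,0],
  [1,-33,35,0,0,0,0],
])

```text
time: 11.4
tool_pos: [546.3, 49.4, 250.9]
tcp_rot: [179.9, -0.0, 87.1]
ft_force: [1.8, 0.6, 0.7]
finger_gap: 85.3
grip_force: 0.0
```

apply_moves([
  [1,-33,35,5,0,0,0],
  [1,-33,35,10,0,0,0],
  [1,-33,35,10,0,0,0],
  [1,-33,35,10,0,0,0],
  [1,0,0,0,0,0,0],
  [1,0,0,0,0,0,0],
  [1,0,0,0,0,0,0],
  [1,0,0,0,0,0,0],
])

```text
time: 12.2
tool_pos: [678.3, -87.6, 216.8]
tcp_rot: [179.9, 0.0, 87.1]
ft_force: [-0.1, 0.2, 0.8]
finger_gap: 85.3
grip_force: 0.0
```

Run:
```python
from h import *
d=snap('wrist','w3'); s=d['s'];print(s['time'],s['tool_pos'],s['tcp_rot'],s['ft_force'])
d=snap('side','s3'); T=d['color'][150:300,300:460]; cv2.imwrite('pics/s3c.png',np.vstack([cv2.resize(T,(320,300))]))
w=load('w3')['color'][:300]; cv2.imwrite('pics/w3c.png',np.vstack([cv2.resize(w,(800,375)),np.hstack([cv2.resize(T,(240,225)),np.zeros((225,560,3),np.uint8)])]))
```

```text
12.2 [678.25261744 -87.55853729 216.7859141 ] [1.79853273e+02 1.17263641e-02 8.71334623e+01] [-0.07696217  0.24399969  0.75341656]
```

View pics/w3c.png

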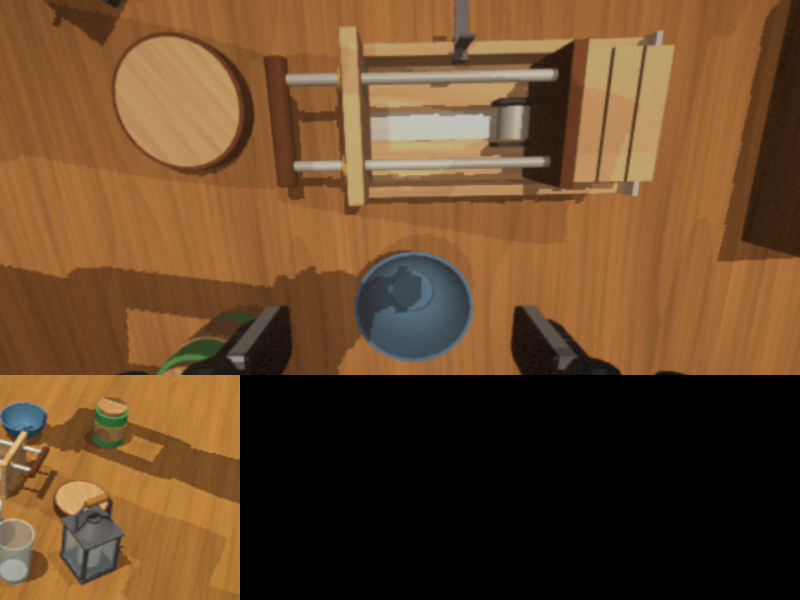

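The lantern is standing upright on the bare counter and has been released. In the 1.25× wrist view the handle runs from (276,58) to (288,187), the follower's top strip from (582,40) to (568,187), and the clip arm is at u≈462 and v<40. I'll measure these more finely.

Run:
```python
from h import *
d=load('w3');I=d['color'].astype(int)
def g(u,v):return [u/1.25-.1,v/1.25-.1]
def row(v,u0,u1): print(v,[(u,*I[v,u]) for u in range(u0,u1)])
for v in (12,22,28): 
    print('clip',v,[int(I[v,u].sum()) for u in range(355,385)])
    print('  depth z',np.round(atdepth(d,[[u,v] for u in range(358,382,3)])[:,2]).tolist())
for v in(60,100,130):
    print('fol',v,[tuple(I[v,u].tolist()) for u in range(444,476,2)]); print('  z',np.round(atdepth(d,[[u,v] for u in range(444,476,2)])[:,2]).tolist())
    print('han',v,[int(I[v,u].sum()) for u in range(205,245)])
    P=atdepth(d,[[u,v] for u in range(205,245)]);print('  z',np.round(P[:,2]).tolist())
print(Tof(d)[:3,3])
```

```text
clip 12 [319, 317, 306, 307, 325, 327, 331, 329, 275, 277, 309, 312, 306, 307, 301, 316, 301, 306, 304, 300, 296, 311, 326, 337, 324, 324, 308, 314, 297, 295]
  depth z [0.0, -0.0, 51.0, 53.0, 52.0, 52.0, -1.0, -0.0]
clip 22 [326, 319, 314, 309, 306, 326, 334, 326, 275, 281, 313, 315, 315, 304, 304, 310, 309, 302, 299, 293, 303, 319, 340, 341, 336, 317, 316, 312, 307, 304]
  depth z [-0.0, 1.0, 51.0, 52.0, 53.0, 52.0, 1.0, -1.0]
clip 28 [291, 291, 306, 313, 317, 314, 330, 315, 287, 300, 308, 316, 282, 240, 246, 255, 263, 264, 256, 257, 249, 245, 252, 257, 238, 269, 294, 309, 304, 300]
  depth z [1.0, 0.0, 53.0, 53.0, 83.0, 84.0, 84.0, 84.0]
fol 60 [(97, 111, 122), (61, 75, 87), (16, 25, 41), (6, 23, 39), (19, 30, 47), (17, 25, 46), (19, 35, 68), (35, 65, 116), (40, 71, 123), (40, 70, 123), (43, 72, 125), (42, 75, 127), (74, 121, 156), (110, 162, 190), (110, 162, 190), (112, 163, 191)]
  z [75.0, 75.0, 80.0, 85.0, 88.0, 93.0, 95.0, 98.0, 97.0, 97.0, 98.0, 97.0, 96.0, 88.0, 87.0, 87.0]
han 60 [274, 272, 274, 283, 292, 292, 280, 213, 150, 176, 167, 178, 182, 194, 182, 185, 197, 210, 198
[... 1290 characters left out ...]
146, 193), (96, 145, 192), (98, 146, 193), (98, 147, 193), (96, 146, 191), (97, 145, 192), (98, 145, 193)]
  z [85.0, 89.0, 94.0, 96.0, 359.0, 96.0, 97.0, 96.0, 97.0, 88.0, 87.0, 88.0, 87.0, 88.0, 88.0, 87.0]
han 130 [276, 280, 279, 276, 278, 295, 303, 286, 284, 276, 276, 287, 284, 291, 289, 186, 171, 184, 185, 198, 190, 197, 189, 195, 201, 198, 186, 174, 162, 218, 358, 449, 462, 465, 470, 468, 469, 470, 466, 469]
  z [1.0, -1.0, -1.0, -0.0, -0.0, 0.0, -0.0, -0.0, -1.0, -1.0, -1.0, 0.0, -0.0, -1.0, -1.0, 78.0, 79.0, 79.0, 79.0, 79.0, 80.0, 79.0, 79.0, 78.0, 79.0, 78.0, 79.0, 77.0, 76.0, 77.0, 76.0, 74.0, 75.0, 74.0, 74.0, 75.0, 75.0, 75.0, 74.0, 74.0]
[679.86558361 -18.68070988 359.10673117]
```

Run:
```python
from h import *
d=load('w3')
print(d['mtx'][0])
H=onz(d,[[220,60],[228,130]],75);F=onz(d,[[462,60],[458,100],[454.5,130]],97)
Fe=onz(d,[[456.5,60],[467.5,60],[453,100],[463,100]],97);C=onz(d,[[363,12],[376.3,12],[363,22],[376.3,22]],52);Tg=onz(d,[[367,28],[380,28]],84)
for n,x in zip(['H','F','Fe','C','T'],[H,F,Fe,C,Tg]): print(n,np.round(x,1).tolist())
S=np.array(cv2.fitLine(F[:,:2].astype(np.float32),2,0,1e-3,1e-3)).ravel();print('yaw F',np.degrees(np.arctan2(-S[0],S[1])))
dh=H[0]-H[1];print('yaw H',np.degrees(np.arctan2(-dh[0],dh[1])))
g=lambda u,v:[u/1.25-.1,v/1.25-.1]
# side board top edges (outer): left board v~40-66; rear board top edges
L=onz(d,[g(365,53),g(555,46)],50);print('L',L.round(1).tolist());R=onz(d,[g(370,192),g(520,190)],50);print(R.round(1).tolist())
B=onz(d,[g(349,30),g(356,202)],92);print('rear',B.round(1).tolist())
E=onz(d,[g(276,57),g(288,187)],75);print('Hends',E.round(1).tolist())
for yaw in (-1.5,-3,-4):
    a=np.radians(yaw);ex=np.array([np.cos(a),np.sin(a)])
    f=F[1,:2]@ex
    print(yaw,'draw by arm',f-C[:,:2].mean(0)@ex,'tongue',f-Tg[:,:2].mean(0)@ex,'f-h',f-H[:,:2].mean(0)@ex)
```

```text
[296.38167107   0.         320.74500483]
H [[594.8, 31.2, 75.0], [593.6, -28.7, 75.0]]
F [[797.2, 17.5, 97.0], [796.4, -13.2, 97.0], [795.3, -37.7, 97.0]]
Fe [[792.8, 17.8, 97.0], [801.6, 17.3, 97.0], [792.2, -13.0, 97.0], [800.6, -13.4, 97.0]]
C [[723.8, 68.7, 52.0], [736.0, 68.1, 52.0], [723.8, 60.6, 52.0], [736.0, 60.0, 52.0]]
T [[722.5, 47.8, 84.0], [733.2, 47.3, 84.0]]
yaw F -1.9471955
yaw H -1.1197630080251628
L [[657.0, 47.5, 50.0], [799.7, 45.0, 50.0]]
[[653.1, -56.7, 50.0], [777.7, -61.4, 50.0]]
rear [[650.9, 52.2, 92.0], [646.1, -58.3, 92.0]]
Hends [[597.1, 42.6, 75.0], [593.3, -46.8, 75.0]]
-1.5 draw by arm 68.51409846707713 tongue 70.12506958731194 f-h 202.5095784422175
-3 draw by arm 70.47520052412608 tongue 71.64352965748537 f-h 202.67941918141798
-4 draw by arm 71.75585007420989 tongue 72.6286209572188 f-h 202.71547941449853
```

apply_moves([
  [-0.06,0,0,0,0,0,-0.2],
  [-0.06,20,-21,0,0,0,0],
  [-0.06,21,-22,0,0,0,0],
  [-0.06,21,-22,0,0,0,0],
  [-0.06,21,-22,0,0,0,0],
  [-0.06,0,0,30,0,0,0],
  [-0.06,0,0,20,0,0,0],
  [-0.06,0,0,0,0,0,0],
], squeeze=80)

```text
time: 13.1
tool_pos: [591.5, -2.0, 161.7]
tcp_rot: [-179.7, -0.0, 88.1]
ft_force: [-0.2, 0.1, -0.6]
finger_gap: 39.9
grip_force: 0.0
```

Run:
```python
from h import *
d=snap('wrist','w4'); s=d['s'];print(s['time'],s['tool_pos'],s['tcp_rot'],s['finger_gap'])
t=snap('side','s4')['color'][150:270,250:410]
cv2.imwrite('pics/w4c.png',np.hstack([d['color'][:,100:500],cv2.resize(t,(400,300))[:,:] if 0 else np.vstack([cv2.resize(t,(400,300)),np.zeros((100,400,3),np.uint8)])]))
```

```text
13.1 [591.49131013  -1.99464183 161.65538155] [-1.79705385e+02 -1.42785154e-02  8.81489172e+01] 39.93769018513579
```

View pics/w4c.png

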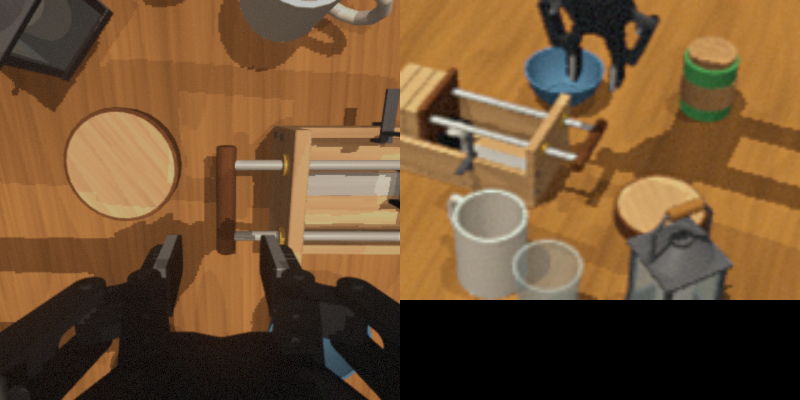

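The handle bar shows at full-image u≈317–336 and v≈146–252. The fingers straddle it, and the right-hand finger will come down between the bar and the rear board.

Run:
```python
from h import *
d=load('w4');I=d['color'].astype(int)
for v in (180,215): print([int(I[v,u].sum()) for u in range(312,342)])
P=onz(d,[[326.5,147],[326.5,252],[326.5,199]],76);print(P.round(1))
print('board edge',onz(d,[[391,215]],92).round(1))
```

```text
[190, 185, 179, 177, 144, 127, 153, 144, 172, 179, 184, 198, 187, 204, 196, 194, 196, 211, 211, 197, 198, 197, 181, 187, 286, 313, 317, 313, 316, 312]
[232, 229, 226, 219, 175, 145, 160, 160, 178, 192, 187, 198, 200, 205, 198, 202, 212, 206, 207, 191, 185, 169, 169, 212, 288, 315, 320, 318, 309, 315]
[[595.6  42.7  76. ]
 [593.2 -44.9  76. ]
 [594.5   1.5  76. ]]
board edge [[642.7  -7.9  92. ]]
```

apply_moves([
  [-0.06,1,2.5,20,0,0,0],
  [-0.06,0,0,20,0,0,0],
  [-0.06,0,0,18,0,0,0],
  [-0.06,0,0,15,0,0,0],
  [-0.06,0,0,15,0,0,0],
  [-0.06,0,0,12,0,0,0],
  [-0.06,0,0,8,0,0,0],
  [-0.06,0,0,0,0,0,0],
])

```text
time: 14.0
tool_pos: [595.7, -1.8, 55.4]
tcp_rot: [-179.9, -0.0, 88.1]
ft_force: [-1.1, -0.5, -0.3]
finger_gap: 40.3
grip_force: 0.0
```

apply_moves([
  [-0.3,0,0,0,0,0,0],
  [-1,0,0,0,0,0,0],
  [-1,0,0,0,0,0,0],
  [-1,0,0,0,0,0,0],
  [-1,0,0,0,0,0,0],
  [-1,0,0,0,0,0,0],
  [-1,0,0,0,0,0,0],
  [-1,0,0,0,0,0,0],
])

```text
time: 14.8
tool_pos: [595.1, -1.8, 57.7]
tcp_rot: [-179.8, 0.0, 88.1]
ft_force: [-11.8, -0.2, 10.2]
finger_gap: 13.8
grip_force: 78.3
```

apply_moves([
  [-1,0,-2,0,0,0,0],
  [-1,0,-5,0,0,0,0],
  [-1,0,-10,0,0,0,0],
  [-1,0,-13,0,0,0,0],
  [-1,0,-13,0,0,0,0],
  [-1,0,-10,0,0,0,0],
  [-1,0,-7,0,0,0,0],
  [-1,0,-3,0,0,0,0],
])

```text
time: 15.6
tool_pos: [535.5, 0.1, 57.9]
tcp_rot: [179.7, 0.0, 88.1]
ft_force: [9.3, -0.3, -7.1]
finger_gap: 13.3
grip_force: 78.6
```

apply_moves([
  [-1,0,-2,0,0,0,0],
  [-1,0,-1,0,0,0,0],
  [-1,0,0,0,0,0,0],
  [-1,0,0,0,0,0,0],
  [-1,0,0,0,0,0,0],
  [-1,0,0,0,0,0,0],
  [-1,0,0,0,0,0,0],
  [-1,0,0,0,0,0,0],
])

```text
time: 16.4
tool_pos: [533.0, 0.2, 57.9]
tcp_rot: [179.7, 0.0, 88.1]
ft_force: [8.7, -0.8, -5.9]
finger_gap: 13.1
grip_force: 78.7
```

Run:
```python
from h import *
d=snap('wrist','w5'); s=d['s'];print(s['time'],s['tool_pos'],s['tcp_rot'],s['finger_gap'])
b=snap('side','s5');a=snap('top','t5')
R=lambda i,h:cv2.resize(i,(400,h),interpolation=cv2.INTER_CUBIC)
cv2.imwrite('pics/c5.png',np.vstack([np.hstack([R(b['color'][165:245,225:345],267),R(a['color'][133:200,270:370],267)]),cv2.resize(d['color'][0:266],(800,332))]))
```

```text
16.4 [5.32991749e+02 2.12430298e-01 5.78766202e+01] [1.79677411e+02 1.01707187e-02 8.80524552e+01] 13.09259140114644
```

View pics/c5.png

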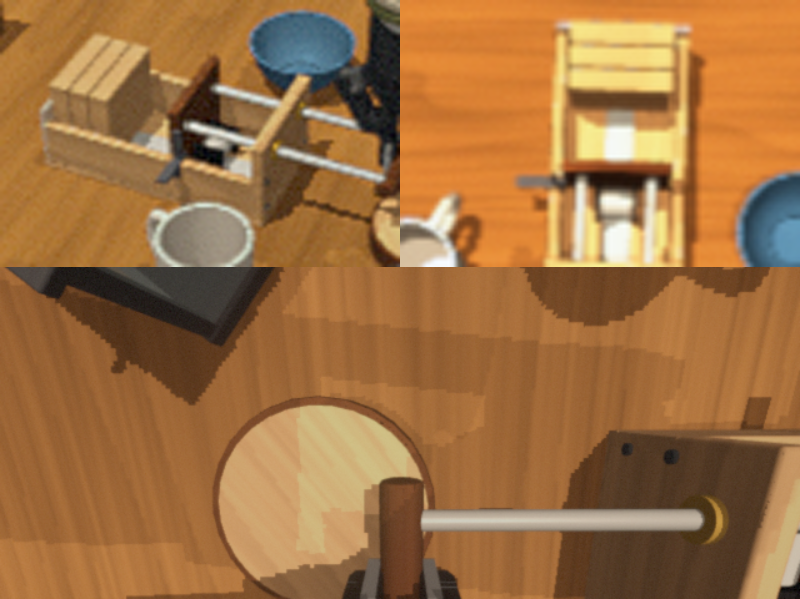

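The handle is held and the follower has come back to just short of the clip. In the 4× top crop the follower is at v≈170 and the clip arm at v≈182. I'll measure the rest from profiles.

Run:
```python
from h import *
for tag,rng in (('top0',range(150,164)),('t5',range(168,184))):
    a=load(tag);I=a['color'].astype(int)
    for u in (316,324,332): print(tag,'fol',u,rng[0],[int(I[v,u].sum()) for v in rng])
a=load('t5');I=a['color'].astype(int)
for u in(300,303,306,308,310,311,312): print('clip',u,'172..',[int(I[v,u].sum()) for v in range(172,186)],np.round(atdepth(a,[[u,v] for v in range(174,183)])[:,2]).tolist())
```

```text
top0 fol 316 150 [546, 601, 609, 608, 570, 381, 286, 254, 167, 382, 619, 628, 628, 639]
top0 fol 324 150 [488, 585, 598, 598, 567, 422, 263, 215, 95, 67, 68, 70, 125, 282]
top0 fol 332 150 [455, 594, 605, 602, 582, 477, 282, 228, 149, 169, 373, 540, 596, 603]
t5 fol 316 168 [624, 627, 626, 625, 592, 396, 285, 253, 144, 242, 325, 446, 503, 546, 542, 536]
t5 fol 324 168 [738, 739, 739, 740, 716, 503, 280, 211, 93, 64, 64, 100, 221, 449, 664, 729]
t5 fol 332 168 [618, 618, 617, 619, 598, 475, 285, 232, 182, 213, 450, 643, 661, 670, 669, 662]
clip 300 172.. [397, 403, 390, 402, 409, 375, 362, 365, 356, 409, 404, 418, 419, 406] [1.0, 1.0, -3.0, 55.0, 54.0, 53.0, -2.0, 2.0, -2.0]
clip 303 172.. [400, 396, 388, 404, 414, 365, 351, 367, 376, 391, 336, 339, 341, 350] [-1.0, -4.0, -3.0, 51.0, 50.0, 49.0, 1.0, 1.0, -1.0]
clip 306 172.. [405, 395, 390, 413, 420, 362, 343, 351, 349, 410, 396, 301, 291, 324] [-1.0, -3.0, 1.0, 51.0, 51.0, 51.0, 46.0, 1.0, -0.0]
clip 308 172.. [543, 546, 538, 527, 424, 250, 218, 288, 411, 547, 588, 586, 573, 572] [46.0, 48.0, 79.0, 82.0, 79.0, 70.0, 49.0, 48.0, 53.0]
clip 310 172.. [497, 491, 419, 425, 435, 333, 270, 183, 219, 330, 407, 399, 365, 363] [101.0, 95.0, 80.0, 69.0, 55.0, 54.0, 49.0, 7.0, 8.0]
clip 311 172.. [358, 347, 312, 310, 186, 150, 170, 163, 251, 335, 371, 372, 368, 370] [101.0, 93.0, 86.0, 65.0, 47.0, 28.0, 7.0, 10.0, 8.0]
clip 312 172.. [379, 350, 292, 284, 116, 74, 80, 145, 299, 369, 381, 382, 381, 385] [95.0, 93.0, 88.0, 66.0, 47.0, 30.0, 4.0, 13.0, 12.0]
```

Run:
```python
from h import *
a=load('t5');t0=load('top0')
yaw=np.radians(-1.7);ex=np.array([np.cos(yaw),np.sin(yaw)])
F=onz(a,[[316,172.7],[324,173.05],[332,173.1]],97)[:,:2]@ex-5
F0=onz(t0,[[316,154.7],[324,155.],[332,155.2]],97)[:,:2]@ex-5
C=onz(a,[[300,178],[303,178],[306,178]],52)[:,:2]@ex
print(F,F0,C,'moved',(F0-F).mean(),'remaining',(F-C.mean()).mean())
# side
b=load('s5');I=b['color'][165:245,225:345]
cv2.imwrite('pics/s5c.png',cv2.resize(I[10:65,30:85],None,fx=10,fy=10,interpolation=cv2.INTER_CUBIC))
s=load('w5');J=s['color'].astype(int)
print([int(J[185,u].sum()) for u in range(296,345)]);
```

```text
[732.27033399 731.95224394 732.65591396] [794.07903212 793.90810696 794.07750438] [725.29307574 725.63761952 725.98177385] moved 61.72871718759283 remaining 6.655340926254969
[379, 375, 374, 364, 362, 360, 352, 251, 165, 183, 190, 214, 213, 206, 206, 224, 235, 228, 242, 247, 243, 241, 239, 249, 249, 247, 231, 256, 257, 250, 256, 247, 234, 226, 217, 229, 222, 215, 210, 195, 196, 183, 238, 452, 478, 383, 264, 224, 220]
```

View pics/s5c.png

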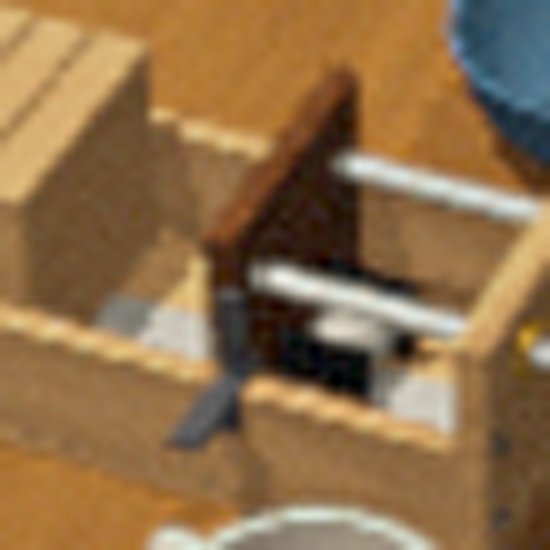

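The side crop shows the clip tongue's top at about (232,290) and the follower's near top corner at about (220,247), so the follower still has to come back a little. I'll pull 7 mm and recheck.

apply_moves([
  [-1,0,-2,0,0,0,0],
  [-1,0,-2,0,0,0,0],
  [-1,0,-2,0,0,0,0],
  [-1,0,-1,0,0,0,0],
  [-1,0,0,0,0,0,0],
  [-1,0,0,0,0,0,0],
  [-1,0,0,0,0,0,0],
  [-1,0,0,0,0,0,0],
])

```text
time: 17.35
tool_pos: [526.0, 0.5, 57.9]
tcp_rot: [179.7, 0.0, 88.1]
ft_force: [9.0, -0.1, -5.6]
finger_gap: 13.1
grip_force: 78.6
```

Run:
```python
from h import *
yaw=np.radians(-1.7);ex=np.array([np.cos(yaw),np.sin(yaw)])
b=load('s5');g=lambda u,v:[255+(u-4.5)/10,175+(v-4.5)/10]
T=onz(b,[g(220,290),g(246,292)],84);F=onz(b,[g(206,240),g(237,252),g(330,70),g(355,78)],97)
print(T.round(1),F.round(1),'side remaining at s5',F[:2,:2].mean(0)@ex-T[:,:2].mean(0)@ex)
a=snap('top','t6');s=snap('side','s6');print(a['s']['time'],a['s']['tool_pos'],a['s']['ft_force'])
I=a['color'].astype(int)
for u in(316,320,324,328,332):
    col=I[170:182,u].sum(1); print(u,col.tolist())
def crop(i,x,y,w,h,f): return cv2.resize(i[y:y+h,x:x+w],None,fx=f,fy=f,interpolation=cv2.INTER_CUBIC)
cv2.imwrite('pics/c6.png',np.hstack([crop(s['color'],255,175,45,55,9),crop(a['color'],295,160,43,55,9)]))
```

```text
[[734.8  48.7  84. ]
 [727.2  46.8  84. ]] [[741.3  43.   97. ]
 [730.4  44.8  97. ]
 [739.7 -48.   97. ]
 [730.7 -47.   97. ]] side remaining at s5 4.986291265858654
17.35 [5.26014636e+02 4.56470404e-01 5.78699251e+01] [ 8.98314249 -0.06684727 -5.62347831]
316 [627, 625, 626, 614, 550, 377, 282, 253, 139, 272, 430, 477]
320 [625, 627, 624, 622, 590, 405, 258, 216, 92, 61, 67, 89]
324 [739, 739, 739, 737, 717, 506, 279, 210, 97, 64, 66, 92]
328 [667, 667, 657, 654, 628, 484, 283, 225, 130, 69, 63, 86]
332 [619, 620, 619, 620, 596, 449, 279, 239, 193, 230, 453, 642]
```

View pics/c6.png

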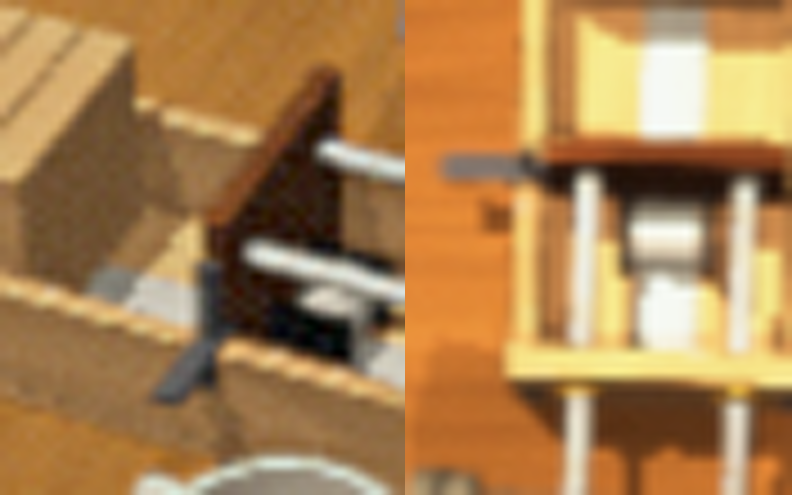

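Run:
```python
from h import *
print(r.sense()['qd'].round(2)); print(r.hand_in())
```

```text
[ 0.13 -0.02 -0.05 -0.04 -0.04  0.06]
the job is handed in; nothing more can be done
None
```

The job is handed in: the lantern stands upright and released on the bare counter beside the slice, and the gripper is still holding the handle about 69 mm out, with the follower board level with the clip to within roughly 2 mm by my camera measurements.

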